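# Lay out the scallop size sample in order

### The job

Lay out the size sample for weighing: put the four scallops from the blue board into the four steel dishes on the white board, one in each, flat in the middle of its dish, in order of size with the smallest in the dish next to the bench scale and the largest in the dish farthest from it. Set each one down, do not drop it: the shells chip.

Things in the scene. Friction and masses are not known exactly. Their poses are not given: they have to be found in the camera images.
- shell_a: The smallest scallop: closed rigid tan-brown ribbed fan shell lying flat on the blue board, 42 mm wide (along y), 18 mm thick, 20 g. From above: a 42 mm circle about the origin plus a hinge with ears, to 25 mm out on the -x side. Lens-like: its blunt edge, 4 mm high, is centred 9 mm above its underside; grip there, across y. Origin: underside, circle's centre; z up.
- shell_b: The second smallest scallop: closed rigid tan-brown ribbed fan shell lying flat on the blue board, 50 mm wide (along y), 21 mm thick, 34 g. From above: a 50 mm circle about the origin plus a hinge with ears, to 30 mm out on the -x side. Lens-like: its blunt edge, 5 mm high, is centred 10 mm above its underside; grip there, across y. Origin: underside, circle's centre; z up.
- shell_c: The second largest scallop: closed rigid tan-brown ribbed fan shell lying flat on the blue board, 58 mm wide (along y), 24 mm thick, 54 g. From above: a 58 mm circle about the origin plus a hinge with ears, to 35 mm out on the -x side. Lens-like: its blunt edge, 6 mm high, is centred 12 mm above its underside; grip there, across y. Origin: underside, circle's centre; z up.
- shell_d: The largest scallop: closed rigid tan-brown ribbed fan shell lying flat on the blue board, 66 mm wide (along y), 28 mm thick, 80 g. From above: a 66 mm circle about the origin plus a hinge with ears, to 40 mm out on the -x side. Lens-like: its blunt edge, 7 mm high, is centred 14 mm above its underside; grip there, across y. Origin: underside, circle's centre; z up.
- dish_a: One of four alike round shallow steel sample dishes, loose, in a row on the white board: 100 mm over the rim, 92 mm inside, 8 mm high, floor 3 mm thick (rim 5 mm above the floor), 150 g. Origin: centre of its underside; z up. The letter says nothing about its place in the row.
- dish_b: One of four alike round shallow steel sample dishes, loose, in a row on the white board: 100 mm over the rim, 92 mm inside, 8 mm high, floor 3 mm thick (rim 5 mm above the floor), 150 g. Origin: centre of its underside; z up. The letter says nothing about its place in the row.
- dish_c: One of four alike round shallow steel sample dishes, loose, in a row on the white board: 100 mm over the rim, 92 mm inside, 8 mm high, floor 3 mm thick (rim 5 mm above the floor), 150 g. Origin: centre of its underside; z up. The letter says nothing about its place in the row.
- dish_d: One of four alike round shallow steel sample dishes, loose, in a row on the white board: 100 mm over the rim, 92 mm inside, 8 mm high, floor 3 mm thick (rim 5 mm above the floor), 150 g. Origin: centre of its underside; z up. The letter says nothing about its place in the row.
- row_board: White plastic board under the row of dishes, 130 x 470 mm, 10 mm thick, fixed (the blue board is alike). Origin: centre of its underside, on the table. Its y axis runs along the row, +y to the robot's left; the four dishes stand on it about 116 mm apart, about at y = -174, -58, 58 and 174 mm.
- scale: Grey bench scale with a steel platform and, along the side facing the robot, a black panel with a green display, 240 x 200 mm, 64 mm high, fixed. It stands off one end of the row, to the robot's left or right. Origin: centre of its underside. (Off the other end stands an open carton of scallops, 125 mm high.)
There are look-alikes about, which are no part of the job. What is shaped like the shell_a but pink is not meant. What is shaped like the shell_b but pink is not meant.

How it is judged:
By the outcome, as a careful person would: the job done as asked, in the order asked, and still so for the second after the job is handed in, with the robot touching nothing.
It also fails if it takes over 102 s, if anything falls off the work surface, if the arm or the gripper's body presses on something with over 40 N, if the wrist force passes 120 N, or if a joint passes its speed limit or range.

### The arm

A 6-joint arm with a two-finger parallel gripper is mounted at the origin on the work surface. World frame = base frame: x ahead of the robot, y to its left, z up, the work surface at z = 0. Lengths are in m, angles in rad, forces in N, time in s.
With the tool pointing down it reaches from about 0.325 to 0.775 m from the base axis. Payload 5.5 kg.
Tool frame: the origin (TCP) lies between the finger pads; the fingertips stand 8 mm ahead of it and the grasp point (between the pads) lies 11 mm behind it (tcp_to_tips is the distance from the TCP to the fingertips, in m); z points along the fingers, y is the line along which they close (so a half turn about z gives the same grasp; the last joint's range is limited). The gripper opens to 88 mm and grips with 3 to 60 N. Pads are 20 mm wide; open, the fingers measure 115 mm over their backs; the gripper's body (75 mm by 178 mm) begins 61 mm behind the grasp point.
Start: joints at [-1.252, 0.091, 1.231, -0, 1.82, -0.057], TCP at [0.22, -0.558, 0.231] pointing down, gripper open.
Joint ranges: [-2.87, 2.87], [-0.86, 2.18], [0.17, 2.46], [-1.51, 4.65], [0.06, 2.69], [-2.65, 2.65]. Speed limits (rad/s): [2.57, 2.57, 3.01, 3.14, 3.14, 3.14].

### API

Orientations are given as a unit quaternion [w, x, y, z].
In Python, from bench import * gives the robot as it stands. Calls block until the motion is done:
- move_to(position, orientation): joint-space move of the TCP to a pose.
- move_l(position, speed=0.15, orientation=None): straight line of the TCP; orientation=None keeps the orientation; speed is the mean speed in m/s.
- movej(angles): joint-space move.
- gripper_open() and close(): open the fingers fully, or close them until they stop; the grip force is fixed at half the most.
- hold(seconds).
- inverse_kinematics(position, orientation): joint angles nearest the present ones, or None.
- state(): the state.
- get_image(name): name is "side" or "top"; returns a dict with "frame" (480x640x3 uint8, blue, green, red), "depth" (480x640 float32, m along the optical axis (not along the pixel's ray), 0 where there is no reading), "camera_matrix" (3x3 intrinsics, pixels), "view" (4x4, takes a point from world to camera coordinates). Camera axes: x right, y up, looking along -z (the intrinsics and any distortion apply to the point x, -y, -z); pixel columns grow to the right and rows downward; lengths in m; the calibration is good to about 2 mm. A picture is of the moment at which its call begins.
A pose or a line that the arm cannot do raises IKError and nothing moves.
- job_done(): hands the job in; it is judged then, once.
The state is a dict: "time": time; "joint_pos": joint angles; "dq": joint speeds; "joint_torque": joint torques, N m; "ee_pos": TCP position; "ee_rot": TCP orientation; "ft_force": force on the tool from outside, world axes, zero at the start; "moment": the same for the moment, N m; "finger_gap": finger opening in m; "finger_force": force on a finger pad.
Only numpy, scipy, OpenCV 4.12 (cv2) and the standard library are available. Lean on these libraries where they do the work, as an engineer would, in place of code of your own. Each camera call takes 0.05 s, during which the arm holds its last target. There are 200 camera calls.

## Working session

There is one attempt and no reset: what is moved stays moved. The work goes in short steps, each a Python script; the robot and the scene stay as the last script left them, time stands still between calls to the robot, and variables do not carry over. Pictures are saved under pics/ and viewed, at most 14 in all, crops included, and the job is handed in when it is done.

```bash
mkdir -p pics; ls; python3 - <<'E'
from bench import *
import cv2,numpy as np
for n in("top","side"):
    d=get_image(n); cv2.imwrite(f"pics/{n}0.png",d["frame"]); np.savez(f"{n}0.npz",**d)
    print(n,d["camera_matrix"].tolist(),np.round(d["view"],4).tolist(), [k for k in d])
print(state())
E
```

```text
pics
top [[544.0982044022692, 0.0, 321.12636917558314], [0.0, 544.0982044022692, 238.22139817372704], [0.0, 0.0, 1.0]] [[0.0108, -0.9998, -0.0181, 0.0129], [0.9933, 0.0087, 0.1156, -0.5026], [-0.1154, -0.0192, 0.9931, -1.1437], [0.0, 0.0, 0.0, 1.0]] ['frame', 'depth', 'camera_matrix', 'view']
side [[449.5747539349007, 0.0, 318.9866460890881], [0.0, 449.5747539349007, 235.1127633374664], [0.0, 0.0, 1.0]] [[-0.9284, -0.3715, 0.006, 0.494], [0.2427, -0.5942, 0.7669, -0.1558], [-0.2813, 0.7134, 0.6418, -1.0841], [0.0, 0.0, 0.0, 1.0]] ['frame', 'depth', 'camera_matrix', 'view']
{'time': 0.1, 'joint_pos': array([-1.25166868e+00,  9.18163818e-02,  1.23173673e+00,  1.46244003e-05,
        1.81979384e+00, -5.67160875e-02]), 'dq': array([ 1.14385794e-03, -7.44164562e-04, -2.23053733e-03,  8.01278760e-05,
        2.72671615e-04,  6.66447972e-04]), 'joint_torque': array([ 3.14566998e-03, -4.47857845e+01, -4.07570994e+01,  7.01276399e-02,
        2.84329365e-02, -9.97786037e-05]), 'ee_pos': array([ 0.22015285, -0.5578928 ,  0.22961651]), 'ee_rot': array([-8.70540548e-04,  9.82393875e-01,  1.86819444e-01, -1.07730203e-04]), 'ft_force': array([-0.17517095,  0.13603026, -0.31869295]), 'moment': array([0.03604634, 0.05117335, 0.00371832]), 'finger_force': 0.0, 'finger_gap': 0.08791636394571295}
```

View pics/top0.png

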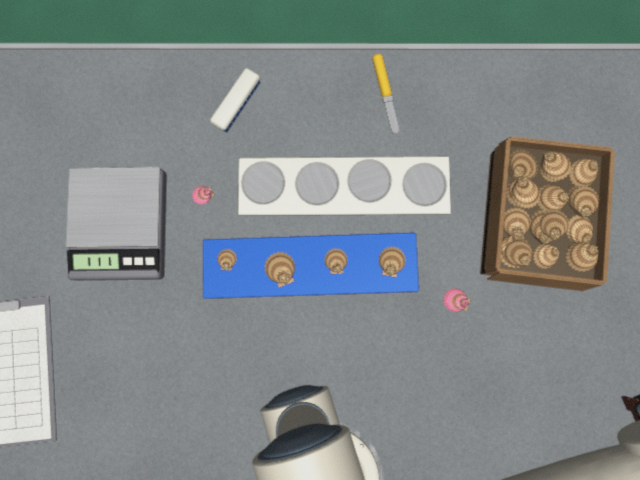

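View pics/side0.png

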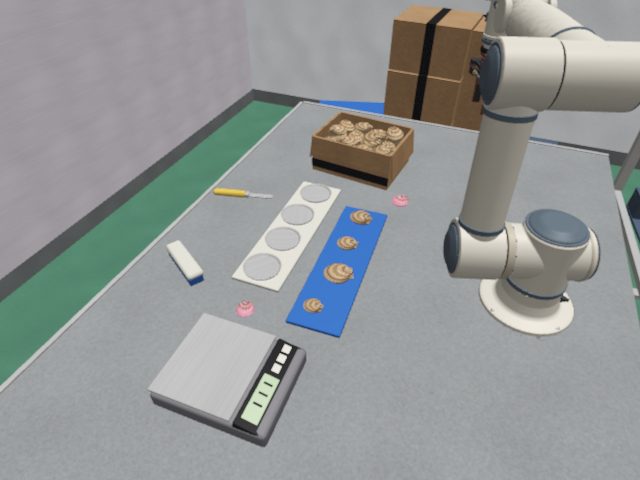

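The scale is on the left (+y), so the row fills left to right as a, b, c, d. On the blue board, left to right, the shells are small at (227,259)=a, largest at (281,268)=d, (336,261)=b and (392,262)=c. The dishes are at (263,183), (317,184), (369,181) and (424,184), and the pink shells are off the boards. Next I'll rectify the image and measure.

```bash
cat > vis.py <<'E'
import numpy as np,cv2
def world2px(d,P):
    P=np.atleast_2d(P); c=(d["view"]@np.c_[P,np.ones(len(P))].T)[:3]
    u=d["camera_matrix"]@np.array([c[0],-c[1],-c[2]]); return (u[:2]/u[2]).T
X0,Y0,S=0.75,0.30,0.0005   # rectified: col -> -y, row -> -x
def rect(d,z,w=1200,h=700):
    q=np.array([[0,0],[w,0],[w,h],[0,h]],np.float32)
    W=np.c_[X0-q[:,1]*S,Y0-q[:,0]*S,np.full(4,z)]
    H=cv2.getPerspectiveTransform(world2px(d,W).astype(np.float32),q)
    return cv2.warpPerspective(d["frame"],H,(w,h),flags=cv2.INTER_CUBIC)
def xy(p): return np.array([X0-p[1]*S,Y0-p[0]*S])
def comps(m,lo):
    n,l,s,_=cv2.connectedComponentsWithStats(m.astype(np.uint8))
    return [(l==i).astype(np.uint8) for i in range(1,n) if s[i,4]>lo]
def shells(d,z=0.02):
    im=rect(d,z); hsv=cv2.cvtColor(im,cv2.COLOR_BGR2HSV)
    m=(hsv[...,0]<30)&(hsv[...,1]>50)
    m=cv2.morphologyEx(m.astype(np.uint8),cv2.MORPH_CLOSE,np.ones((15,15)))
    out=[]
    for c in comps(m,1500):
        dt=cv2.distanceTransform(c,cv2.DIST_L2,5); _,r,_,p=cv2.minMaxLoc(dt)
        ys,xs=np.nonzero(c); pts=np.c_[xs,ys]-np.array(p); rr=np.hypot(*pts.T)
        far=pts[rr>r*1.12+1].mean(0) if (rr>r*1.12+1).any() else pts[rr.argmax()]
        out.append((xy(p),r*S*1000,np.degrees(np.arctan2(-far[0],-far[1])),rr.max()*S*1000,p,far))
    return im,out
def dishes(d,z=0.018):
    im=rect(d,z); hsv=cv2.cvtColor(im,cv2.COLOR_BGR2HSV)
    w=(hsv[...,2]>205)&(hsv[...,1]<40)
    out=[]
    for c in comps(w,60000):
        hull=np.zeros_like(c); k,_=cv2.findContours(c,0,1); cv2.drawContours(hull,[cv2.convexHull(np.vstack(k))],-1,1,-1)
        h=cv2.morphologyEx(((hull>0)&(c==0)).astype(np.uint8),cv2.MORPH_OPEN,np.ones((9,9)))
        for o in comps(h,8000):
            k,_=cv2.findContours(o,0,1); (x,y),r=cv2.minEnclosingCircle(k[0]); b=cv2.boundingRect(k[0])
            out.append((xy((x,y)),r*S*1000,b[2]*S*1e3,b[3]*S*1e3,(int(x),int(y))))
    return im,sorted(out,key=lambda o:-o[0][1])
E
python3 - <<'E'
from vis import *
d=dict(np.load("top0.npz"))
im,s=shells(d)
for o in s:
    print("shell",np.round(o[0],4),np.round(o[1:4],1)); cv2.circle(im,o[4],int(o[1]/S/1000),(0,255,0),1)
    cv2.line(im,o[4],(int(o[4][0]+o[5][0]*1.3),int(o[4][1]+o[5][1]*1.3)),(0,0,255),1)
im2,ds=dishes(d)
for o in ds: print("dish",np.round(o[0],4),np.round(o[1:4],1)); cv2.circle(im,o[4],100,(255,0,0),1); 
cv2.imwrite("pics/r0.png",im[100:650,100:900])
z=d["depth"]; print(z[150,490],z[183,263],z[259,227])
E
```

```text
shell [0.6035 0.2825] [   9.5 -102.9   26.7]
shell [ 0.458 -0.135] [ 26.3 167.6  35.9]
shell [ 0.457 -0.014] [  22.5 -175.7   29.7]
shell [0.458 0.223] [ 18.7 177.2  25.1]
shell [0.44   0.1075] [  30.4 -156.9   41.4]
dish [0.6267 0.1483] [49.5 98.  97.5]
dish [0.6257 0.0286] [49.7 98.5 98. ]
dish [ 0.633  -0.0859] [49.4 98.  98. ]
dish [ 0.6255 -0.2067] [49.5 98.5 98. ]
1.2166119 1.2120804 1.1730227
```

View pics/r0.png

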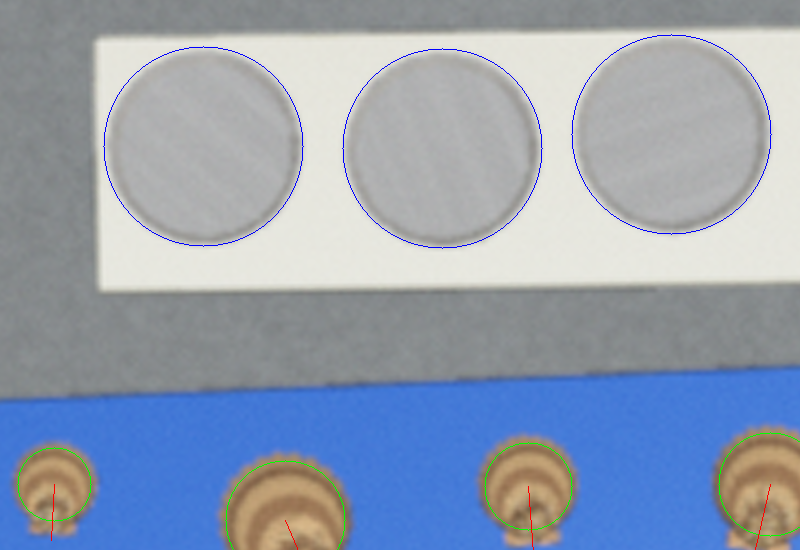

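The dishes and shells are located; the circles sit concentrically on all of them. `gripper_open` opens fully (115 mm over the finger backs), so the tips must stay above the dish rim, 5 mm above its floor. I'll grip each shell with the tips a little over 6 mm above its underside. Shell a goes first.

```bash
cat > job.py <<'E'
from bench import *
import numpy as np
#        shell xy, yaw deg, tip height over underside, dish xy
J={"a":((.458,.223),-2.8,.0062,(.6267,.1483)),
   "b":((.457,-.014),4.3,.0065,(.6257,.0286)),
   "c":((.458,-.135),-12.4,.0075,(.633,-.0859)),
   "d":((.440,.1075),23.1,.009,(.6255,-.2067))}
W=dict(a=42,b=50,c=58,d=66)
def q(deg): h=np.radians(deg)/2; return [0,np.cos(h),np.sin(h),0]
def say(t):
    s=state(); print(t,"t=%.2f"%s["time"],"tcp",np.round(s["ee_pos"],4),"F",np.round(s["ft_force"],2),"gap %.4f ff %.1f"%(s["finger_gap"],s["finger_force"]))
    return s
def pick(k):
    (x,y),yaw,h,_=J[k]; z=.010+h+.008
    move_to([x,y,.09],q(yaw)); move_l([x,y,z],.1); say("at "+k)
    close(); s=say("closed "+k)
    assert abs(s["finger_gap"]*1000-W[k])<4, "bad grasp"
    move_l([x,y,.11],.15); say("lifted "+k)
def place(k):
    _,_,h,(x,y)=J[k]; z=.013+h+.008
    move_to([x,y,.10],q(0)); move_l([x,y,z+.003],.12); say("over "+k)
    move_l([x,y,z],.01); say("down "+k)
    gripper_open(); say("opened "+k); move_l([x,y,.10],.15)
E
python3 - <<'E'
from job import *
import cv2
pick("a")
d=get_image("side"); cv2.imwrite("pics/s1.png",cv2.resize(d["frame"][150:390,200:520],(640,480)))
E
```

```text
at a t=3.82 tcp [0.4584 0.2231 0.0248] F [-0.34  0.71  0.12] gap 0.0879 ff 0.0
closed a t=4.62 tcp [0.458  0.223  0.0242] F [-0.37  0.64  0.67] gap 0.0402 ff 30.0
lifted a t=5.35 tcp [0.4576 0.2229 0.109 ] F [-0.46 -0.78 -0.49] gap 0.0408 ff 30.0
```

View pics/s1.png

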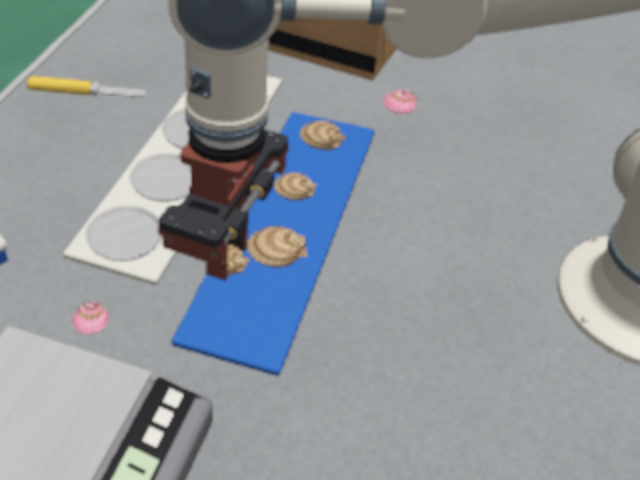

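The shell hangs level between the fingers (crop about (232,262)) and the other shells are undisturbed. I'll place it and check.

```bash
python3 - <<'E'
from job import *
import cv2
place("a"); pick("b")
from vis import *
d=get_image("side"); a=cv2.resize(d["frame"][180:360,200:440],(800,600),interpolation=cv2.INTER_CUBIC); cv2.imwrite("pics/s2.png",a)
E
```

```text
over a t=6.90 tcp [0.627  0.1486 0.0311] F [0.48 0.42 0.56] gap 0.0403 ff 30.0
down a t=7.35 tcp [0.6267 0.1482 0.0272] F [-0.77  0.14 -0.18] gap 0.0407 ff 30.0
opened a t=8.22 tcp [0.6267 0.1483 0.0272] F [ 0.1  -0.08  0.23] gap 0.0877 ff 0.0
at b t=10.60 tcp [ 0.4575 -0.014   0.0251] F [-0.16 -0.11  0.93] gap 0.0880 ff 0.0
closed b t=11.31 tcp [ 0.4571 -0.014   0.0246] F [ 0.28 -0.73  0.03] gap 0.0486 ff 30.0
lifted b t=12.03 tcp [ 0.4566 -0.014   0.109 ] F [ 1.02 -0.28 -0.13] gap 0.0487 ff 30.0
```

View pics/s2.png

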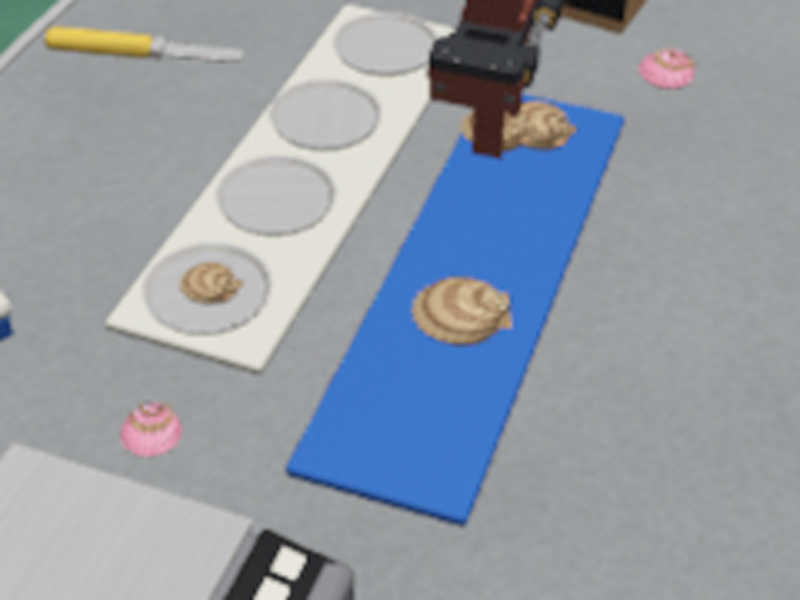

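Shell a sits flat in the centre of the dish beside the scale (crop (208,282)), and b is held. I'll carry on with the rest.

```bash
python3 - <<'E'
from job import *
place("b"); pick("c"); place("c"); pick("d"); place("d")
movej([-1.252,0.091,1.231,0,1.82,-0.057]); say("end")
from vis import *
d=get_image("top"); _,s=shells(d,.022); im=rect(d,.018)
for o in s: print("shell",np.round(o[0],4),np.round(o[1:4],1))
cv2.imwrite("pics/r3.png",cv2.resize(im[100:500,100:1100],(800,320)))
d=get_image("side"); cv2.imwrite("pics/s3.png",cv2.resize(d["frame"][170:350,200:440],(800,600),interpolation=cv2.INTER_CUBIC))
E
```

```text
over b t=13.54 tcp [0.626  0.0285 0.0315] F [-0.37  0.23  0.02] gap 0.0484 ff 30.0
down b t=13.99 tcp [0.6258 0.0286 0.0277] F [-0.09  0.46  0.04] gap 0.0486 ff 30.0
opened b t=14.76 tcp [0.6257 0.0286 0.0275] F [-0.78 -0.57 -0.7 ] gap 0.0879 ff 0.0
at c t=17.12 tcp [ 0.4584 -0.135   0.026 ] F [ 0.54  0.29 -0.01] gap 0.0878 ff 0.0
closed c t=17.73 tcp [ 0.4582 -0.1351  0.0258] F [-0.56 -0.08  1.74] gap 0.0567 ff 30.0
lifted c t=18.44 tcp [ 0.4576 -0.1348  0.1089] F [-0.65 -0.8   0.24] gap 0.0567 ff 30.0
over c t=19.93 tcp [ 0.6333 -0.0862  0.0324] F [ 0.26 -0.12 -0.06] gap 0.0566 ff 30.0
down c t=20.38 tcp [ 0.6331 -0.0859  0.0286] F [-0.4  -0.27 -0.72] gap 0.0564 ff 30.0
opened c t=21.04 tcp [ 0.633  -0.0859  0.0285] F [ 0.81 -0.23  0.05] gap 0.0879 ff 0.0
at d t=23.51 tcp [0.4404 0.1075 0.0275] F [0.04 0.12 0.55] gap 0.0878 ff 0.0
closed d t=24.01 tcp [0.4404 0.1075 0.0275] F [ 0.31 -0.51  4.02] gap 0.0649 ff 30.0
lifted d t=24.71 tcp [0.4395 0.1074 0.1089] F [ 0.14 -1.1  -0.84] gap 0.0653 ff 30.0
over d t=26.78 tcp [ 0.6258 -0.2066  0.0337] F [-0.02  0.24 -0.53] gap 0.0653 ff 30.0
down d t=27.23 tcp [ 0.6255 -0.2068  0.0301] F [-0.33  0.51 -1.23] gap 0.0651 ff 30.0
opened d t=27.80 tcp [ 0.6255 -0.2067  0.03  ] F [-0.24  0.84  0.41] gap 0.0880 ff 0.0
end t=30.41 tcp [ 0.2208 -0.5577  0.2301] F [-1.3   0.23 -0.11] gap 0.0876 ff 0.0
shell [ 0.6335 -0.0855] [  27.8 -178.1   37.3]
shell [ 0.626  -0.2075] [ 31.7 178.4  42.5]
shell [0.6265 0.0285] [  23.8 -179.5   32. ]
shell [0.6265 0.148 ] [ 19.9 178.9  26.6]
shell [0.6    0.2815] [  9.8 -74.1  25.6]
```

View pics/r3.png

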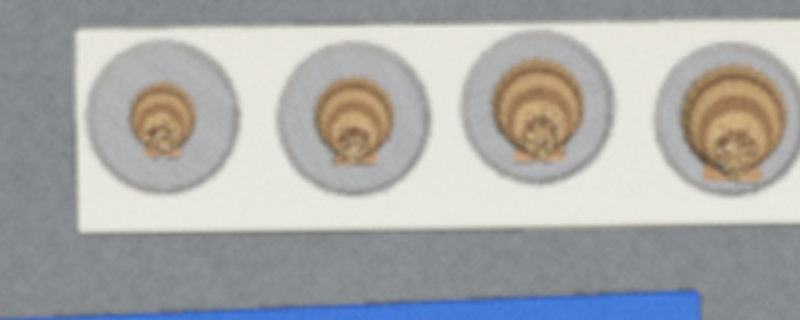

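View pics/s3.png

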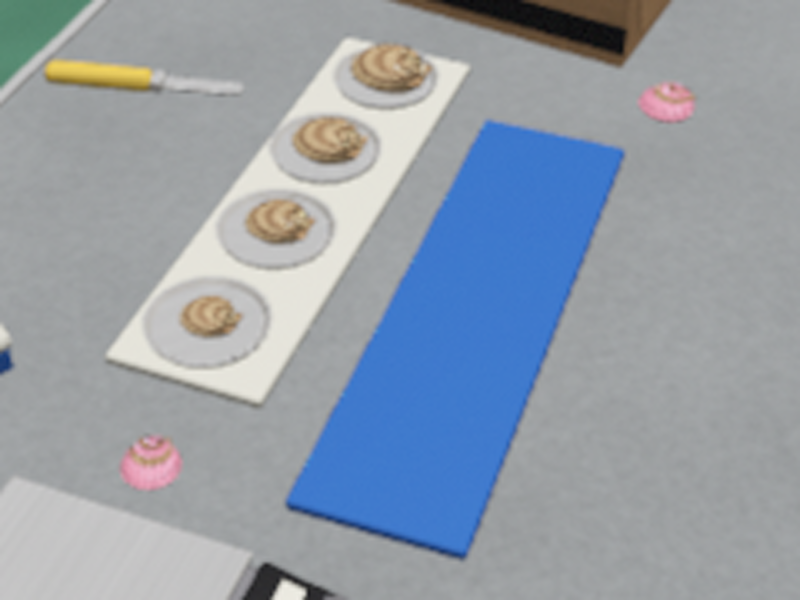

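All four shells lie flat and within about 1 mm of their dish centres, in order a to d going away from the scale. The dishes haven't moved and the pink shells are untouched, so I'm handing in.

```bash
python3 -c "
from bench import *
print(job_done())"
```

```text
the job is handed in; nothing more can be done
None
```

I set the four scallops down flat in the middle of their dishes, smallest next to the scale and largest farthest from it, and handed the job in with the robot clear after about 30 s of the 102 s allowed.

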